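Shut and latch the vacuum sealer, then start it

TASK

Shut the lid of the vacuum food sealer fully with its steel hasp still folded back, then swing the hasp over to the front and press it down until the orange spring catch snaps back over its end, pressing firmly but without forcing anything. Once it is latched, press the yellow key fully down and let it come up, then press the green key the same way and let it go. Do not press the red or white key, and leave the bottle, jar, bowl, mug, spatula and can as they stand.

Things in the scene. Friction and masses are not known exactly. Their poses are not given: they have to be found in the camera images.
- sealer: Vacuum food sealer, white plastic, fixed, 325 (x) by 300 mm (y). Origin: centre of underside at counter height; its -x is its front, turned roughly to the robot. Chamber (own x -35 to 150 mm, rim 75 mm high) behind, under the grey lid; in front a deck (x -175 to -35, 60 mm high) with four round keys and, mid-front, the catch post (x -171 to -147, y -28 to 28, 111 mm high).
- lid (a joint): Lid angle: 0 fully shut, grows as its front edge rises, to 1.3 rad. Grey plate 175 x 290 mm, 30 mm thick, top 105 mm high when shut. Hinge axis along the sealer's y at sealer x 140 mm, height 75 mm. Stiff: stays where left; 2 N at its edge moves it, and up to 12 N squeezes the rubber seal it meets in the last 0.03 rad. Two black lips jut 17 mm past its front edge.
- lid_edge (a point): Point on the lid's top face in its middle (y = 0), 165 mm from the lid's hinge, 10 mm behind the front edge. The hasp is hinged close to it, so push the lid 60 to 110 mm to either side of this point along the sealer's y.
- hasp (a joint): Hasp angle relative to the lid: 0 = forward, level over the deck, its end under the catch (latched); pi/2 = straight up from the shut lid; 2.7 = stop, folded back over the lid. Stiff (about 0.5 N at its end), stays where left. It swings freely until its end meets the catch about 0.2 rad from shut; then 8 to 18 N down on the red pad snaps it past.
- hasp_hinge (a point): Middle of the hasp's hinge barrel (12 mm diameter), on the lid's top front edge; axis along the sealer's y. With the lid shut it is at sealer x -35 mm, y 0, height 108 mm.
- hasp_end (a point): Middle of the hasp's free end, 100 mm from its hinge axis. The hasp is a flat steel strap 100 mm long, 32 mm wide, 5 mm thick, with a red pad 28 by 24 mm on each face; the point is at half thickness. Its -x axis points from the hinge to the free end.
- hasp_pad (a point): Centre of the hasp's red pad, 70 mm from the hinge axis, on the face that is uppermost when the hasp lies over the catch. Press here to snap the hasp home.
- catch (a joint): Spring catch (orange, 36 mm wide) on the catch post: travel in m, 0 at rest, up to 0.010 when pushed back towards the sealer's front. The hasp's end pushes it back 5 mm along its 45 degree slope and it springs back to 0 over the hasp.
- catch_nose (a point): Front tip of the catch's nose, at sealer x -130 mm, y 0, height 113.5 mm when at rest. The nose is 3 mm thick, points to the sealer's +x and overlaps the latched hasp's end by 5 mm; its slope rises from here to 129 mm height.
- key_yellow_top (a point): Centre of the top of the yellow key (vacuum key, the first to press): a round spring button 28 mm in diameter in a black collar of 44 mm diameter on the deck; its top is 82 mm above the counter, 10 mm above its collar. The four keys may be in any order, two on either side of the catch, 52 mm apart in a pair.
- key_yellow (a joint): Travel of the yellow key in m: 0 released, 0.006 fully down (5 N); counts as pressed from 0.0045.
- key_green_top (a point): Centre of the top of the green key (start key, the second to press): a round spring button 28 mm in diameter in a black collar of 44 mm diameter on the deck; its top is 82 mm above the counter, 10 mm above its collar. The four keys may be in any order, two on either side of the catch, 52 mm apart in a pair.
- key_green (a joint): Travel of the green key in m: 0 released, 0.006 fully down (5 N); counts as pressed from 0.0045.
- key_red_top (a point): Centre of the top of the red key (cancel key, not to be pressed): a round spring button 28 mm in diameter in a black collar of 44 mm diameter on the deck; its top is 82 mm above the counter, 10 mm above its collar. The four keys may be in any order, two on either side of the catch, 52 mm apart in a pair.
- key_red (a joint): Travel of the red key in m: 0 released, 0.006 fully down (5 N); counts as pressed from 0.0045.
- key_white_top (a point): Centre of the top of the white key (lamp key, not to be pressed): a round spring button 28 mm in diameter in a black collar of 44 mm diameter on the deck; its top is 82 mm above the counter, 10 mm above its collar. The four keys may be in any order, two on either side of the catch, 52 mm apart in a pair.
- key_white (a joint): Travel of the white key in m: 0 released, 0.006 fully down (5 N); counts as pressed from 0.0045.
- oil_bottle: Bystander, to be left alone: amber oil bottle with a red cap, 68 mm diameter, 240 mm tall, standing beside the sealer. Origin: centre of its underside.
- spice_jar: Bystander, to be left alone: small glass spice jar with a red cap, 54 mm diameter, 95 mm tall, standing beside the sealer. Origin: centre of its underside.
- sugar_bowl: Bystander, to be left alone: white bowl, 110 mm across, 60 mm tall, standing beside the sealer. Origin: centre of its underside.
- mug: Bystander, to be left alone: blue mug, 80 mm diameter, 90 mm tall, standing beside the sealer. Origin: centre of its underside.
- spatula: Bystander, to be left alone: orange-handled spatula, 280 mm long, lying on the counter in front of the sealer. Origin: middle of its underside.
- food_can: Bystander, to be left alone: food can, 74 mm diameter, 100 mm tall. Origin: centre of its underside.

How it is judged:
By the outcome, as a careful person would: the job done as asked, in the order asked, and still so for the second after the job is handed in, with the robot touching nothing.
It also fails if it takes over 62 s, if anything falls off the work surface, if the arm or the gripper's body presses on something with over 40 N, if the wrist force passes 120 N, or if a joint passes its speed limit or range.

ROBOT

A 6-joint arm with a two-finger parallel gripper is mounted at the origin on the work surface. World frame = base frame: x ahead of the robot, y to its left, z up, the work surface at z = 0. Lengths are in mm, angles in rad, forces in N, time in s.
With the tool pointing down it reaches from about 300 to 775 mm from the base axis. Payload 14.6 kg.
Tool frame: the origin (TCP) lies on the centre line of the jaws, within the pads' length; the fingertips stand 19 mm ahead of it and the grasp point (between the pads) is the TCP (bot.tip_reach is the distance from the TCP to the fingertips, in mm); y points along the fingers, x is the direction in which the jaws open and shut, and the axes are right-handed (so a half turn about y gives the same grasp; the last joint's range is limited). The gripper opens to 85 mm and grips with 20 to 120 N. Pads are 22 mm wide; open, the fingers measure 114 mm over their backs; the gripper's body (76 mm by 85 mm) begins 54 mm behind the grasp point. The pads swing forward as they close: fully open they stand 13 mm farther back than shut.
Start: joints at [1.168, 0.3, 1.521, -0, 1.321, -0.067], TCP at [181.236, 519.272, 250.281] pointing down, gripper open.
Joint ranges: [-3.03, 3.03], [-0.79, 2.21], [0.23, 2.52], [-1.04, 4.18], [0, 3.07], [-2.55, 2.55]. Speed limits (rad/s): [2.22, 2.22, 2.57, 3.14, 3.14, 3.14].

INTERFACE

Orientations are given as a unit quaternion [w, x, y, z].
In Python, from rig import bot gives the robot as it stands. Calls block until the motion is done:
- bot.move_to(position, orientation): joint-space move of the TCP to a pose.
- bot.servo_line(position, attitude=None, speed=150, until_force=None): straight line of the TCP; attitude=None keeps the orientation; speed is the mean speed in mm/s. With until_force (N) it stops when the force on the tool has changed by that much, and returns True; else False.
- bot.move_joints(angles): joint-space move.
- bot.move_gripper(opening, grip_force=None): finger opening in mm; grip_force is the grip in N (None keeps the last); returns when the fingers have stopped.
- bot.dwell(seconds).
- bot.ik(position, orientation): joint angles nearest the present ones, or None.
- bot.read_state(): the state.
- bot.read_camera(name): name is "side" or "top"; returns a dict with "image" (480x640x3 uint8, blue, green, red), "depth" (480x640 float32, mm along the optical axis (not along the pixel's ray), 0 where there is no reading), "fovy" (degrees; the focal length in pixels is half the picture's height over the tangent of half this angle, whatever the lens; pixels are square), "cx", "cy" (the principal point, pixels), "eye" and "attitude" of the camera in the world. Camera axes: x right, y down, z forward; pixel columns grow to the right and rows downward; lengths in mm; the calibration is good to about 2 mm. A picture is of the moment at which its call begins.
A pose or a line that the arm cannot do raises bot.MotionError and nothing moves.
- bot.finish_job(): hands the job in, once; it reports no verdict.
The state is a dict: "clock": time; "joint_positions": joint angles; "qvel": joint speeds; "effort": joint torques, N m; "ee_pos": TCP position; "tool_rot": TCP orientation; "ft_force": force on the tool from outside, world axes, zero at the start; "moment": the same for the moment, N m; "grip_width": finger opening in mm.
Only numpy, scipy, OpenCV 4.12 (cv2) and the standard library are available. Lean on these libraries where they do the work, as an engineer would, in place of code of your own. Each camera call takes 0.05 s, during which the arm holds its last target. There are 200 camera calls.

## Working session

There is one attempt and no reset: what is moved stays moved. The work goes in short steps, each a Python script; the robot and the scene stay as the last script left them, time stands still between calls to the robot, and variables do not carry over. Pictures are saved under pics/ and viewed, about 8 in all and at most 12, crops included, and the job is handed in when it is done.

```bash
mkdir -p pics; ls
python3 - <<'E'
from rig import bot
import cv2,numpy as np
for n in("side","top"):
    c=bot.read_camera(n); cv2.imwrite(f"pics/{n}0.png",c["image"]); np.savez(f"{n}0.npz",**c)
    print(n,c["fovy"],c["cx"],c["cy"],c["eye"],c["attitude"],(c["depth"]>0).mean())
s=bot.read_state();print(s["clock"],s["tool_rot"],s["ft_force"])
E
```

```text
pics
side 57.594935394848804 318.63400427849206 229.7511936808813 [ 302.22547628 -548.40419607  695.31433415] [-0.38742928  0.89878156 -0.18747931  0.08331725] 0.9958951822916666
top 49.87363331640815 321.9700657996101 240.3692859722802 [ 379.06289851   36.03297112 1159.76578027] [ 0.04803537 -0.69544399  0.71424396 -0.06249666] 0.99595703125
0.1 [-0.57631538  0.57671926  0.40909877 -0.4097483 ] [1.02757667 0.08062454 0.14376488]
```

View pics/top0.png

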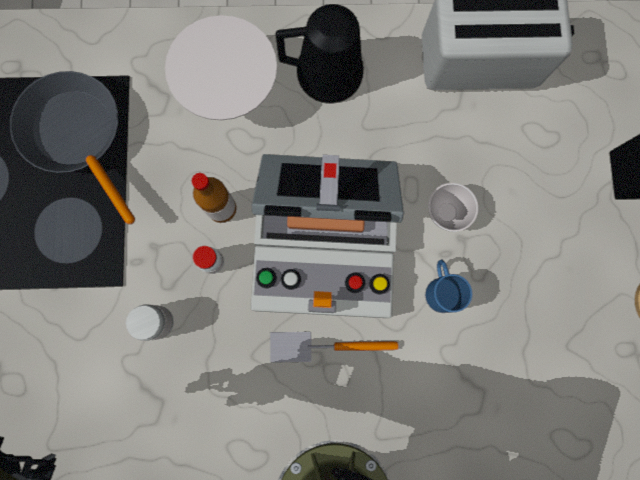

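View pics/side0.png

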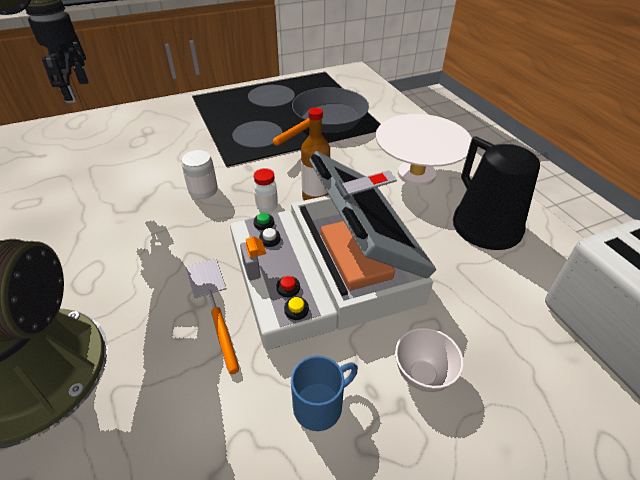

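The top view shows green (265,278), white (291,279), red (355,283), yellow (380,284) and the catch (322,299). The lid is about half open, with the hasp folded back over it at (330,180). Next I'll find the positions of these.

```bash
cat > h.py <<'E'
import numpy as np,cv2
from scipy.spatial.transform import Rotation as R
def q(a): return R.from_quat(a,scalar_first=True)
def f(c): return 240/np.tan(np.radians(float(c["fovy"]))/2)
def ray(c,u,v): return q(c["attitude"]).apply(np.stack([(np.asarray(u)-c["cx"])/f(c),(np.asarray(v)-c["cy"])/f(c),np.ones(np.shape(u))],-1))
def plane(c,u,v,z):
    d=ray(c,u,v); return c["eye"]+d*((z-c["eye"][2])/d[...,2])[...,None]
def cloud(c):
    v,u=np.mgrid[0:480,0:640]; return c["eye"]+ray(c,u,v)*c["depth"][...,None]
def proj(c,p):
    k=q(c["attitude"]).inv().apply(np.asarray(p)-c["eye"]); return k[...,:2]/k[...,2:]*f(c)+[c["cx"],c["cy"]]
def mask(c,h0,h1,s=120,v=60):
    m=cv2.cvtColor(c["image"],cv2.COLOR_BGR2HSV); H,S,V=m[...,0],m[...,1],m[...,2]
    hh=(H>=h0)&(H<=h1) if h0<=h1 else (H>=h0)|(H<=h1)
    return hh&(S>=s)&(V>=v)
E
cat > m.py <<'E'
from h import *
t=dict(np.load("top0.npz"));s=dict(np.load("side0.npz"))
K={}
for n,(h0,h1),bt,bs in(("green",(50,80),(265,278),(264,219)),("red",(174,6),(355,283),(288,284)),("yellow",(22,32),(380,284),(296,306))):
    for c,(u,v),l in((t,bt,'t'),(s,bs,'s')):
        m=mask(c,h0,h1); w=np.zeros_like(m); w[v-13:v+14,u-14:u+15]=1
        P=cloud(c)[m&w]; P=P[P[:,2]>78.0]
        vv,uu=np.nonzero(m&w)
        print(n,l,len(uu),"z-med",np.median(cloud(c)[m&w][:,2]).round(1),"ray82",plane(c,uu.mean(),vv.mean(),82.).round(1))
        if l=='t':K[n]=plane(c,uu.mean(),vv.mean(),82.)
C=cloud(t)
Cs=cloud(s)
y=K["green"]-K["yellow"]; print("pair span",np.linalg.norm(y)); e=y/np.linalg.norm(y); print("y axis",e,"yaw",np.arctan2(-e[0],e[1]))
m=mask(t,8,16);w=np.zeros_like(m);w[285:312,305:340]=1
P=C[m&w];print("orange",len(P),P.min(0).round(1),P.max(0).round(1),np.median(P,0).round(1))
yaw=np.arctan2(-e[0],e[1]); Rz=R.from_euler('z',yaw)
# keys midpoint -> local y=? ; print everything in a frame at key mid
O=(K["green"]+K["yellow"])/2; O[2]=0
loc=lambda P:Rz.inv().apply(P-O)
for n in K: print(n,loc(K[n]).round(1))
print("orange loc",loc(np.median(P,0)).round(1), np.percentile(loc(P),[3,97],0).round(1).tolist())
# body extents: deck points z~60, rim z~75
L=loc(C.reshape(-1,3)); 
d=L[(abs(L[:,2]-60)<4)&(abs(L[:,0])<200)&(abs(L[:,1])<170)]
print("deck extents",np.percentile(d,[1,99],0).round(1).tolist())
Ls=loc(Cs.reshape(-1,3));d=Ls[(abs(Ls[:,2]-60)<4)&(abs(Ls[:,0])<100)&(abs(Ls[:,1])<170)]
print("deck extents side",np.percentile(d,[1,99],0).round(1).tolist())
# lid & hasp red pad in top and side
for c,(u,v) in((t,(330,170)),(s,(378,178))):
    m=mask(c,174,6);w=np.zeros_like(m);w[v-12:v+13,u-14:u+15]=1
    p=np.median(cloud(c)[m&w],0);print("hasp pad",p.round(1),loc(p).round(1))
for u,v in((270,175),(272,195),(385,182),(388,202),(290,170),(365,172),(330,160),(329,203)): print("lid",u,v,loc(C[v,u]).round(1))
for u,v in((340,180),(360,200),(400,232),(420,265),(357,186)): print("lid s",u,v,loc(Cs[v,u]).round(1))
E
python3 m.py
```

```text
Traceback (most recent call last):
  File "m.py", line 7, in <module>
    P=cloud(c)[m&w]; P=P[P[:,2]>78.0]
      ~~~~~^^^
  File "h.py", line 9, in cloud
    v,u=np.mgrid[0:480,0:640]; return c["eye"]+ray(c,u,v)*c["depth"][...,None]
                                               ~~~^^^^^^^
  File "h.py", line 5, in ray
    def ray(c,u,v): return q(c["attitude"]).apply(np.stack([(np.asarray(u)-c["cx"])/f(c),(np.asarray(v)-c["cy"])/f(c),np.ones(np.shape(u))],-1))
                           ~~~~~~~~~~~~~~~~~~~~~~^^^^^^^^^^^^^^^^^^^^^^^^^^^^^^^^^^^^^^^^^^^^^^^^^^^^^^^^^^^^^^^^^^^^^^^^^^^^^^^^^^^^^^^^^^^^^^^
  File "scipy/spatial/transform/_rotation.pyx", line 2580, in scipy.spatial.transform._rotation.Rotation.apply
ValueError: Expected input of shape (3,) or (P, 3), got (480, 640, 3).
```

```bash
sed -i 's/return q(c\["attitude"\]).apply(\(.*\))$/return \1 @ q(c["attitude"]).as_matrix().T/' h.py; sed -n 5p h.py; sed -i 's/m&w/m\&(w>0)/' m.py; python3 m.py
```

```text
def ray(c,u,v): return np.stack([(np.asarray(u)-c["cx"])/f(c),(np.asarray(v)-c["cy"])/f(c),np.ones(np.shape(u))],-1) @ q(c["attitude"]).as_matrix().T
green t 151 z-med 82.3 ray82 [474.4 132.   82. ]
green s 119 z-med 81.6 ray82 [472.8 126.   82. ]
red t 160 z-med 82.1 ray82 [459.6 -54.7  82. ]
red s 187 z-med 81.6 ray82 [457.8 -59.4  82. ]
yellow t 168 z-med 81.6 ray82 [ 455.  -106.7   82. ]
yellow s 213 z-med 81.5 ray82 [ 453.7 -110.8   82. ]
pair span 239.531252972733
y axis [0.08124287 0.99669433 0.        ] yaw -0.08133251413108027
orange 188 [379.1  -4.9  58.5] [ 440.5   36.  1159.8] [427.8  15.4 124.5]
green [  0.  119.8  82. ]
red [  0.4 -67.6  82. ]
yellow [  -0.  -119.8   82. ]
orange loc [-37.   -0.2 124.5] [[-56.3, -19.4, 92.4], [-25.9, 16.4, 132.7]]
deck extents [[-68.4, -145.8, 56.4], [70.5, 147.2, 63.9]]
deck extents side [[-68.4, -148.8, 56.7], [70.5, 142.1, 63.5]]
hasp pad [660.6  -4.  219.6] [196.6  -0.7 219.6]
hasp pad [660.3  -3.9 218.9] [196.3  -0.6 218.9]
lid 270 175 [200.9 118.3 148.8]
lid 272 195 [149.3 107.4 191.7]
lid 385 182 [ 200.  -114.7  148.4]
lid 388 202 [ 148.9 -116.6  189.3]
lid 290 170 [217.   79.3 137.8]
lid 365 172 [223.3 -74.8 132.9]
lid 330 160 [2.163e+02 1.000e-01 2.206e+02]
lid 329 203 [134.7  -2.4 213.6]
lid s 340 180 [143.1  48.2 193.2]
lid s 360 200 [162.6  -5.5 180.6]
lid s 400 232 [222.4 -64.  133.1]
lid s 420 265 [ 221.9 -144.5  125.9]
lid s 357 186 [154.9  -3.9 213.9]
```

Deck, nose and key heights and sizes all agree: keys are at sealer x≈-106, lid angle ≈0.69, hasp ≈2.5 rad. Next I'll close the gripper, approach and shut the lid along its arc.

```bash
cat >> h.py <<'E'
from rig import bot
YAW=-0.0813; RZ=R.from_euler('z',YAW); ORG=np.array([464.7,12.6,0])+RZ.apply([106,0,0])
def W(x,y,z): return ORG+RZ.apply([x,y,z])          # sealer -> world
def S(p): return RZ.inv().apply(np.asarray(p)-ORG)
ex=RZ.apply([0,1,0]); ey=np.array([0,0,-1.])
if (q(bot.read_state()["tool_rot"]).apply([1,0,0])@ex)<0: ex=-ex
DOWN=R.from_matrix(np.stack([ex,ey,np.cross(ex,ey)],1)).as_quat(scalar_first=True)
def T(x,y,z): return W(x,y,z+bot.tip_reach)         # TCP for a fingertip point
def st(l=""):
    s=bot.read_state(); print(l,"t%.1f"%s["clock"],"tip",(S(s["ee_pos"])-[0,0,bot.tip_reach]).round(1),"F",np.round(s["ft_force"],1),flush=True)
def shot(n):
    for k in("top","side"):
        c=bot.read_camera(k); np.savez(f"{k}{n}.npz",**c); cv2.imwrite(f"pics/{k}{n}.png",c["image"])
E
python3 - <<'E'
from h import *
print(bot.tip_reach); bot.move_gripper(0); print(bot.tip_reach)
p=bot.read_state()["ee_pos"]; bot.servo_line([p[0],p[1],340],speed=250)
def C(a,d=158,n=30): return 140-d*np.cos(a)+n*np.sin(a), -85, 75+d*np.sin(a)+n*np.cos(a)
x,y,z=C(.69); print(bot.ik(T(x,y,z+60),DOWN))
bot.move_to(T(x,y,z+60),DOWN); st("above")
print(bot.servo_line(T(x,y,z+12),speed=150)); print(bot.servo_line(T(x,y,z-8),speed=30,until_force=1.5)); st("touch")
for a in np.arange(.60,.05,-.1):
    hit=bot.servo_line(T(*C(a)),speed=90,until_force=25); st(f"a{a:.2f}")
    if hit: break
E
```

```text
19.0
19.0
[-1.98957149e-01  4.09241587e-01  1.31051497e+00 -4.44089210e-16
  1.42183610e+00 -1.68845348e+00]
above t4.0 tip [ 37.3 -84.3 258.8] F [ 0.2 -0.1  0.3]
False
True
touch t4.9 tip [ 37.1 -85.  198.1] F [-0.3 -0.5  0.5]
a0.60 t5.2 tip [ 26.4 -85.  188.9] F [0.8 0.8 0.1]
a0.50 t5.5 tip [ 15.8 -85.  177.2] F [-0.2 -0.  -0.4]
a0.40 t5.9 tip [  6.2 -85.  164.3] F [ 0.3 -0.   0.9]
a0.30 t6.2 tip [ -2.1 -85.  150.4] F [-0.4 -0.2  1. ]
a0.20 t6.5 tip [ -8.9 -85.  135.8] F [ 0.2 -1.4  0.3]
a0.10 t6.8 tip [-14.3 -85.  120.6] F [-0.6  0.7  0.7]
```

Run:
```python
from h import *
print(bot.servo_line(T(-18,-85,102),speed=15,until_force=17)); st("shut")
bot.dwell(.2); st(); bot.servo_line(T(-18,-85,150),speed=120); bot.servo_line(T(-60,-85,230),speed=250); bot.dwell(.1); shot(1); st()
```

```text
True
shut t7.9 tip [-17.4 -85.  105.1] F [-1.9 -0.3  6.1]
 t8.1 tip [-17.4 -85.  105.1] F [-2.3  0.6  7. ]
 t9.3 tip [-60.1 -85.  228.6] F [ 0.9  0.3 -0.9]
```

View pics/side1.png

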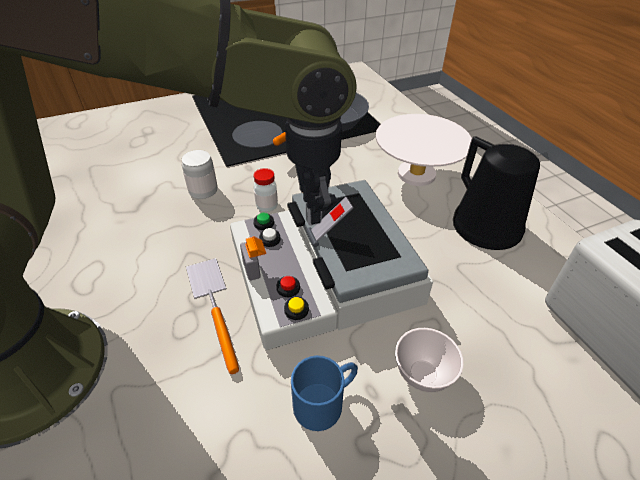

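The lid looks shut in the side view, with the hasp raised back at about (335,215). I'll check the lid's flatness and the hasp angle from depth.

Run:
```python
from h import *
for k in("top","side"):
    c=dict(np.load(f"{k}1.npz")); P=RZ.inv().apply(cloud(c).reshape(-1,3)-ORG)
    for x0,x1 in((-28,0),(110,145)):
        for y0,y1 in((-140,-90),(90,140)):
            m=(P[:,0]>x0)&(P[:,0]<x1)&(P[:,1]>y0)&(P[:,1]<y1)&(P[:,2]>90)&(P[:,2]<125)
            print(k,x0,y0,m.sum(),np.median(P[m,2]).round(1) if m.any() else None)
    m=mask(c,174,6).reshape(-1)&(P[:,0]>-30)&(P[:,0]<120)&(abs(P[:,1])<25)&(P[:,2]>100)&(P[:,2]<220)
    if m.any():
        p=np.median(P[m],0); print("pad",m.sum(),p.round(1),"r",np.hypot(p[0]+35,p[2]-108).round(1),"phi",(np.pi-np.arctan2(p[2]-108,p[0]+35)).round(2))
```

```text
top -28 -140 0 None
top -28 90 320 106.5
top 110 -140 296 105.7
top 110 90 300 105.7
pad 138 [ 13.1  -0.4 160.1] r 70.9 phi 2.32
side -28 -140 352 106.1
side -28 90 80 106.0
side 110 -140 295 105.2
side 110 90 165 105.5
pad 135 [ 13.3  -1.3 159.5] r 70.6 phi 2.32
```

Run:
```python
from h import *
bot.servo_line(T(-18,-85,125),speed=250); bot.servo_line(T(-18,-85,109),speed=60)
print(bot.servo_line(T(-18,-85,101),speed=8,until_force=20)); st("shut"); 
bot.servo_line(T(-18,-85,150),speed=120); bot.servo_line(T(75,-60,240),speed=250); bot.servo_line(T(75,0,240),speed=250)
bot.servo_line(T(70,0,163),speed=150); st("behind")
def E(phi,r=100): return -35-r*np.cos(phi),108+r*np.sin(phi)
for phi in np.arange(2.3,1.39,-.15):
    x,z=E(phi); hit=bot.servo_line(T(x+11,0,z-17),speed=100,until_force=14); st(f"phi{phi:.2f}")
    if hit: break
else:
    for phi in np.arange(1.3,.45,-.2):
        x,z=E(phi,82); hit=bot.servo_line(T(x+11+3*np.sin(phi),0,z+3*np.cos(phi)),speed=100,until_force=14); st(f"phi{phi:.2f}")
        if hit: break
bot.dwell(.1); shot(2)
```

```text
True
shut t11.0 tip [-18.1 -85.  105.1] F [-3.4  1.3  7.9]
behind t13.2 tip [ 70.4  -0.4 163.9] F [ 0.6  0.3 -0.3]
phi2.30 t13.7 tip [ 43.   -0.  166.6] F [ 0.6 -0.9 -0.4]
phi2.15 t13.9 tip [ 31.1   0.  175. ] F [-0.1 -0.  -0.2]
phi2.00 t14.2 tip [ 17.9   0.  182. ] F [0.4 0.1 0.6]
phi1.85 t14.6 tip [  3.8   0.  187.1] F [-0.3  0.5 -0.1]
phi1.70 t14.8 tip [-10.8  -0.  190.2] F [ 1.5 -0.3  0.5]
phi1.55 t15.2 tip [-25.8  -0.  191.1] F [ 0.7 -0.6 -0.6]
phi1.40 t15.4 tip [-40.6  -0.  189.7] F [-0.6  0.   0.4]
phi1.30 t15.7 tip [-42.9  -0.  187.7] F [-0.3 -0.5 -0.2]
phi1.10 t16.0 tip [-58.4   0.  182.6] F [ 0.5 -0.1 -0.9]
phi0.90 t16.3 tip [-72.3  -0.  174.4] F [-0.   0.2  1. ]
phi0.70 t16.6 tip [-84.4   0.  163.4] F [-0.4 -0.4 -0.1]
phi0.50 t17.0 tip [-94.3   0.  150.2] F [-0.6 -0.6 -0.1]
```

View pics/side2.png

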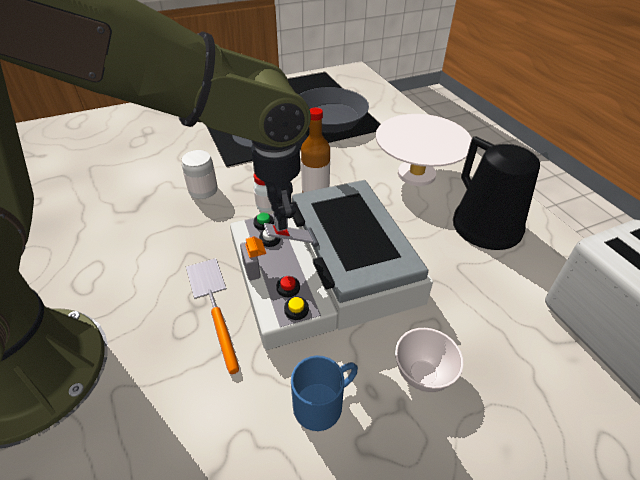

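The hasp is swung forward over the deck, with its end near (270,235) next to the catch. Next I'll press on the red pad.

Run:
```python
from h import *
bot.servo_line(T(-94,0,156),speed=100); bot.servo_line(T(-104,0,150),speed=100)
for z in (132,126,122,119,116,114,112,110.5,109):
    hit=bot.servo_line(T(-104,0,z),speed=20,until_force=26 if z<130 else 10); st(f"z{z} {hit}")
    if hit: break
bot.servo_line(T(-104,0,200),speed=200); bot.servo_line(T(-104,-120,240),speed=250); bot.dwell(.1); shot(3); st()
c=dict(np.load("side3.npz")); cv2.imwrite("pics/crop3.png",cv2.resize(c["image"][190:330,210:350],None,fx=4,fy=4))
for k in("top","side"):
    c=dict(np.load(f"{k}3.npz")); P=RZ.inv().apply(cloud(c).reshape(-1,3)-ORG)
    m=mask(c,174,6).reshape(-1)&(P[:,0]>-130)&(P[:,0]<-70)&(abs(P[:,1])<25)&(P[:,2]>95)&(P[:,2]<150)
    print(k,"pad",m.sum(),np.median(P[m],0).round(1) if m.any() else None)
```

```text
z132 False t18.7 tip [-103.9   -0.   132.1] F [-1.1  0.1 -0.1]
z126 False t19.2 tip [-104.1   -0.   125.9] F [-0.4  0.9  0.7]
z122 False t19.5 tip [-104.1   -0.   121.9] F [0.3 0.6 0.8]
z119 False t19.8 tip [-104.     0.   119.2] F [-2.3  0.7  4.9]
z116 False t20.1 tip [-104.    -0.   115.9] F [ 0.4  0.1 -0. ]
z114 False t20.4 tip [-104.1    0.   113.8] F [ 0.7  0.2 -0.8]
z112 False t20.6 tip [-104.1   -0.   111.8] F [-0.3 -0.8  0. ]
z110.5 False t20.9 tip [-104.     0.   110.6] F [-1.3 -0.2  2.4]
z109 False t21.1 tip [-103.9    0.   109.9] F [-7.5  0.  15.7]
 t22.6 tip [-104.1 -118.9  239.4] F [ 0.1  0.2 -0.4]
top pad 147 [-106.    -0.   112.8]
side pad 137 [-105.9   -0.4  112.8]
```

View pics/crop3.png

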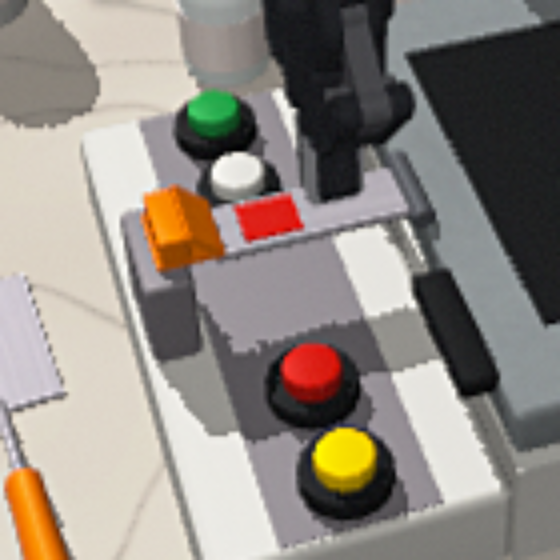

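The crop shows the hasp end under the orange nose. The force rose, dropped off at the snap, then reached a hard stop at z≈110, so it is latched. Now the keys: yellow, then green.

Run:
```python
from h import *
def press(y,n):
    bot.servo_line(T(-106,y,100),speed=200); bot.servo_line(T(-106,y,86),speed=80); bot.dwell(.2)
    hit=bot.servo_line(T(-106,y,75),speed=15,until_force=9); st(f"{n} {hit}"); bot.dwell(.3); st()
    bot.servo_line(T(-106,y,95),speed=40); bot.servo_line(T(-106,y,190),speed=200); bot.dwell(.2)
press(-120,"yellow"); shot(4)
bot.servo_line(T(-106,120,190),speed=250); press(120,"green")
bot.servo_line(T(-200,120,260),speed=250); bot.dwell(.3); shot(5); st()
im=[cv2.resize(dict(np.load(f"side{i}.npz"))["image"][190:340,210:345],None,fx=2.9,fy=2.9) for i in(4,5)]
cv2.imwrite("pics/cmp.png",np.hstack(im))
for k in("top","side"):
    c=dict(np.load(f"{k}5.npz")); P=RZ.inv().apply(cloud(c).reshape(-1,3)-ORG)
    for n,h,y in(("yellow",(22,32),-120),("green",(50,80),120),("red",(174,6),-68),("pad",(174,6),0)):
        m=mask(c,*h).reshape(-1)&(abs(P[:,0]+106)<16)&(abs(P[:,1]-y)<16); print(k,n,m.sum(),np.percentile(P[m,2],75).round(1) if m.any() else None)
```

```text
yellow True t24.6 tip [-105.8 -120.    76. ] F [-1.6 -0.1  8.2]
 t24.9 tip [-105.9 -120.    76. ] F [-2.1  0.8  6.5]
green True t29.4 tip [-105.9  120.    76. ] F [-0.9 -0.6  7.2]
 t29.7 tip [-105.9  120.    76. ] F [-1.7 -0.1  7.6]
 t32.2 tip [-199.8  119.9  259.6] F [ 0.4 -0.8 -0.3]
top yellow 163 83.5
top green 143 83.8
top red 163 83.7
top pad 147 114.5
side yellow 208 82.5
side green 115 82.9
side red 188 82.7
side pad 138 113.4
```

View pics/cmp.png

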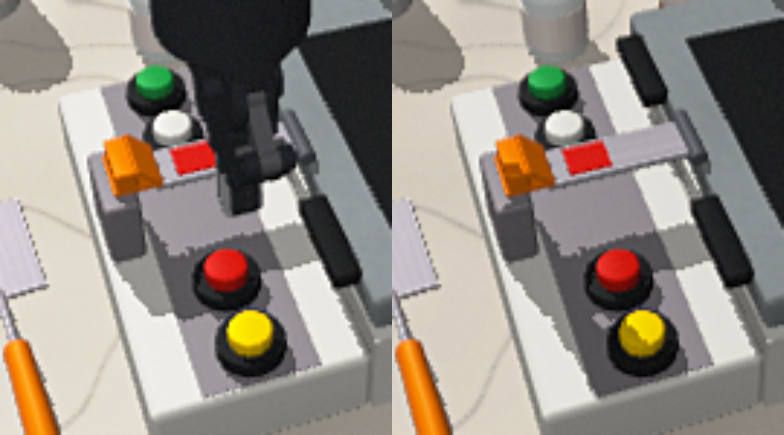

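The hasp lies flat under the catch, and all the keys are up. The gripper is clear, so I'll hand the job in.

Run:
```python
from h import *
bot.finish_job()
```

```text
the job is handed in; nothing more can be done
```

The job is handed in: the lid is shut, the hasp is latched, and I pressed and released yellow, then green. The last clock reading before hand-in was 32 s of the 62 s allowed.

- **Lid:** I shut it with the hasp still folded back. The fingertip stopped at 105.1 mm against the expected 105 mm, and a second press gave the same height. The camera showed the lid's front edge about 0.8 mm higher than its rear after the first press, which is within the 2 mm calibration.
- **Hasp:** I swung it to the front and pressed the red pad. The force rose, dropped off at the snap, then met a hard stop of about 16 N at 110 mm. The last images show its end lying flat under the orange catch. The camera put the pad 2–4 mm above the nominal hasp face. It also read most other heights 0.5–2 mm high, so I took that as bias plus the pad's thickness.
- **Keys:** Yellow and then green each went 6 mm down, to 76 mm, at about 7–8 N. Both read back at about 82–84 mm afterwards, so both are up. The red and white keys were not touched.
- **Bystanders:** None was touched on purpose, and those visible in the pictures I viewed looked unmoved. I did not measure their positions before and after.

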